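# Set up the food warmer: feed valve and thermostat

### The job

Set up the food warmer for service: first turn the lever of its water feed valve to half open, so that it points straight out over the front of the warmer at the middle mark, then turn the thermostat dial clockwise until the pointer at the end of its fin stands at the small dark steel clip on the scale. Leave the things round the warmer where they are.

Things in the scene. Friction and masses are not known exactly. Their poses are not given: they have to be found in the camera images.
- warmer: Fixed metal food warmer: control deck 180 deep x 320 wide x 55 mm high, behind it a tank 190 x 205 x 100 mm with inset pan (rim 105 mm up; tank from x = 88 to 278 mm). Origin on the worktop under the deck's middle; x from the front to the tank, y left, z up. Dial and valve stand side by side on the deck, axes 150 mm apart; which is left varies. A wall shelf hangs over the tank.
- dial_base: Thermostat: fixed white scale plate, 160 mm across, 4 mm thick, with ticks. Origin on the dial's upright axis at the deck's top; axes as the warmer's. On it turns a black knob, 96 mm across, top 75 mm above the worktop, with one upright radial fin to push: 14 mm thick, 14 to 58 mm off the axis, up to 105 mm above the worktop, a pointer nib at its outer end.
- dial (a joint): Turn of the knob in rad, growing clockwise seen from above, 0 to 4.71. At 0 the fin points front-left (135 deg anticlockwise from the warmer's x axis). It starts between 0 and 0.5. Stiff by friction (0.08 N m): it stays where it is left and has no detents.
- dial_tip (a point): Tip of the pointer at the outer end of the fin, 62 mm from the dial's axis, about 72 mm above the worktop.
- clip_tip (a point): Inner end of the dark steel clip fixed on the scale's rim: 16 mm wide, 64 to 84 mm off the dial's axis, its outer tab up to 76 mm above the worktop. The point lies on the clip's middle line, 62 mm off the axis: seen from above it coincides with dial_tip when the dial is set. It lies 0.7 to 3.2 rad clockwise from the pointer's start.
- valve_base: Round white plate of the water feed valve, 124 mm across, 4 mm thick, fixed on the deck, with a brass stem. Origin on the valve's upright axis at the deck's top; axes parallel to the warmer's. Three dark radial marks on the front half: front-left = shut, straight to the front (-x of the warmer) = half open, front-right = fully open.
- valve (a joint): Turn of the valve lever in rad, growing anticlockwise seen from above: 0 shut (lever points front-left), 0.785 half open (lever points straight to the front, square to the front edge), 1.571 fully open. Starts between 0 and 0.4. Stiff by friction (0.15 N m): it stays where it is left, no detents.
- valve_tip (a point): Outer end of the valve lever, 105 mm from the valve's axis, 95 mm above the worktop. The lever's black grip, 16 mm thick, runs from 50 to 105 mm off the axis and from 83 to 107 mm above the worktop; free space below its outer part.
- tin_b: Bystander: low round food tin, 75 mm across, 58 mm high, loose; origin at the centre of its underside.
- measure: Bystander: steel measuring cup with a handle, 79 x 105 x 79 mm, loose; origin at the centre of its underside.
- salt_churn: Bystander: waisted glass shaker, 62 mm across, 113 mm high, loose; origin at the centre of its underside.
- lemon: Bystander: a lemon, 71 x 53 x 51 mm, loose; origin at its underside.

How it is judged (in metres and radians):
On the way, in this order (a step that is already met when the one before it is completed fails the run):
1. the feed valve's lever stands at half open (value of joint valve between 0.655 and 0.915 rad), for 0.2 s.
2. the dial's pointer stands at the clip (horizontal distance between dial_tip and clip_tip below 0.007 m), for 0.2 s.
At the end, for the whole second after the job is handed in: The valve lever stands at half open (within 0.13 rad of 0.785), the tip of the dial's pointer stands at the clip's middle line (dial_tip within 7 mm of clip_tip seen from above), and both are at rest (all of step 1 and horizontal distance between dial_tip and clip_tip below 0.007 m and velocity of joint valve between -0.05 and 0.05 rad/s and velocity of joint dial between -0.05 and 0.05 rad/s); the robot touches nothing.
It fails at once if the low tin is pushed away (distance of tin_b from where it was at the start of the episode above 0.02 m).
It fails at once if the steel measuring cup is pushed away (distance of measure from where it was at the start of the episode above 0.02 m).
It fails at once if the salt shaker is pushed away (distance of salt_churn from where it was at the start of the episode above 0.02 m).
It fails at once if the lemon is pushed away (distance of lemon from where it was at the start of the episode above 0.02 m).
It also fails if it takes over 56 s, if anything falls off the work surface, if the arm or the gripper's body presses on something with over 40 N, if the wrist force passes 120 N, or if a joint passes its speed limit or range.

### The arm

A 6-joint arm with a two-finger parallel gripper is mounted at the origin on a cart in front of the work surface, level with it; the furniture and walls round the work are solid. World frame = base frame: x ahead of the robot, y to its left, z up, the work surface at z = 0. Lengths are in mm, angles in rad, forces in N, time in s.
With the tool pointing down it reaches from about 400 to 925 mm from the base axis. Payload 12.5 kg.
Tool frame: the origin (TCP) lies at the very end of the fingers, on their centre line; the grasp point (between the pads) lies 19 mm behind it; z points along the fingers, y is the line along which they close (so a half turn about z gives the same grasp; the last joint's range is limited). The gripper opens to 95 mm and grips with 3 to 60 N. Pads are 20 mm wide; open, the fingers measure 119 mm over their backs; the gripper's body (75 mm by 180 mm) begins 59 mm behind the grasp point.
Start: joints at [-1.237, 0.491, 1.559, -0, 1.092, -0.106], TCP at [266.123, -565.531, 214.661] pointing down, gripper open.
Joint ranges: [-3.1, 3.1], [-0.84, 2.19], [0.05, 2.79], [-1.13, 4.28], [0.06, 2.93], [-2.69, 2.69]. Speed limits (rad/s): [2.22, 2.22, 2.79, 3.14, 3.14, 3.14].

### API

Orientations are given as [roll, pitch, yaw] about the fixed x, y, z axes, in that order (R = Rz(yaw) Ry(pitch) Rx(roll)).
In Python, from cell import env gives the robot as it stands.
- The arm moves only by the tool steer_hand, called as a command line: name --argument value ..., lists and objects as JSON in quotes. Schema: {"type":"object","properties":{"offsets":{"type":"array","items":{"type":"number"},"minItems":5,"maxItems":25},"only":{"type":"string"},"quiet":{"type":"boolean"},"lines":{"type":"string"}},"required":["offsets"],"additionalProperties":false}. offsets is one flat list of numbers that holds 1 to 5 rows one after another, with no inner brackets; each row has 5 numbers: dx, dy, dz in mm, then a turn about the tool's z in rad, then the opening from 0.0 (shut) to 1.0 (fully open); each row is the pose to reach, as a shift and turn from the pose commanded when the call began, along the tool's axes at that moment; what a row does not reach only later rows make up. A row lasts 1/12 s, in which the tool goes at most 41.7 mm and 0.125 rad, less where a joint would pass 70% of its speed; a pose out of reach is approached as far as the arm can. The fingers move at their own pace and stop on an object; the grip force is fixed at half the most. Time passes only in rows, so rows that do not move let the fingers close. The tool returns the time, the measured TCP pose, the force, the opening and the grip force at its end. only (a regular expression) keeps the lines of the reply that match it, lines (a string "A,B") keeps lines A to B, and quiet returns only ok. Input that does not fit is refused with a message, and nothing moves.
- env.state(): the state, without advancing time (a new reading comes with each control period).
- env.read_camera(name): name is "scene" or "top"; returns (picture, depth): 480x640x3 uint8, red, green, blue; 480x640 float32, mm along the optical axis (not along the pixel's ray), 0 where there is no reading.
- env.camera_info(name): a dict with "vertical_fov" (degrees; the focal length in pixels is half the picture's height over the tangent of half this angle, whatever the lens; pixels are square), "cx", "cy" (the principal point, pixels), "origin" and "attitude" of the camera in the world. Camera axes: x right, y down, z forward; pixel columns grow to the right and rows downward; lengths in mm; the calibration is good to about 2 mm. A picture is of the moment at which its call begins. camera_info takes no time and is no camera call.
- env.job_done(): hands the job in; it is judged then, once.
The state is a dict: "t": time; "joints": joint angles; "qvel": joint speeds; "tau": joint torques, N m; "eef_pos": TCP position; "tcp_rot": TCP orientation; "ft_force": force on the tool from outside, world axes, zero at the start; "moment": the same for the moment, N m; "opening": opening from 0.0 (shut) to 1.0 (fully open); "grip_force": force on a finger pad.
Only numpy, scipy, OpenCV 4.12 (cv2) and the standard library are available. Lean on these libraries where they do the work, as an engineer would, in place of code of your own. Each camera call takes 0.05 s, during which the arm holds its last target. There are 200 camera calls.

## Working session

There is one attempt and no reset: what is moved stays moved. The work goes in short steps, Python scripts to look and compute and a tool call to move; the robot and the scene stay as the last step left them, time stands still between calls to the robot, and variables do not carry over. Pictures are saved under pics/ and viewed, at most 10 in all, crops included, and the job is handed in when it is done.

```bash
ls; mkdir -p pics; cat > h.py <<'E'
import numpy as np, cv2
from cell import env
from scipy.spatial.transform import Rotation as R
def cam(n):
    i=env.camera_info(n); f=240/np.tan(np.radians(i["vertical_fov"])/2)
    a=np.array(i["attitude"],float)
    M=a if a.shape==(3,3) else R.from_euler('xyz',a).as_matrix()
    return f,i["cx"],i["cy"],np.array(i["origin"],float),M
def ray(n,u,v,z):
    f,cx,cy,o,M=cam(n); d=M@np.array([(u-cx)/f,(v-cy)/f,1]); return o+d*(z-o[2])/d[2]
def cloud(n,D):
    f,cx,cy,o,M=cam(n); v,u=np.mgrid[:480,:640]
    return np.stack([(u-cx)/f*D,(v-cy)/f*D,D],-1)@M.T+o
def shot(n,tag):
    p,d=env.read_camera(n); cv2.imwrite(f'pics/{tag}.png',p[...,::-1]); np.savez(f'pics/{tag}.npz',p=p,d=d); return p,d
E
python3 - <<'E'
from h import *
for n in('scene','top'): print(env.camera_info(n)); shot(n,n+'0')
print(env.state())
E
```

```text
cell.py
pics
{'vertical_fov': 47.417109121740765, 'cx': 323.12124589018157, 'cy': 241.04506745143624, 'origin': array([-264.00540493,  442.8123592 ,  822.3267027 ]), 'attitude': array([-2.21156731, -0.01763066, -2.35206196])}
{'vertical_fov': 43.630331086529075, 'cx': 325.7539501226112, 'cy': 243.50457370122803, 'origin': array([ 192.92991009, -243.52097359, 1445.2291608 ]), 'attitude': array([-2.96410218, -0.01663344, -1.59555788])}
{'t': 0.1, 'joints': array([-1.23662387e+00,  4.91436827e-01,  1.55937021e+00,  2.48276456e-05,
        1.09172840e+00, -1.05583031e-01]), 'qvel': array([-0.00059549, -0.00089193, -0.00346441, -0.00100219,  0.00054901,
        0.00044123]), 'tau': array([ 3.24608409e-03, -6.13624763e+01, -2.58603716e+01,  6.94277510e-02,
        4.69641038e-02, -6.65862331e-05]), 'eef_pos': array([ 266.03897905, -565.31498525,  214.1652971 ]), 'tcp_rot': array([-3.14065745e+00, -1.21255763e-04,  4.39743979e-01]), 'ft_force': array([-0.54087714, -0.02119847, -0.75724953]), 'moment': array([ 0.01982294, -0.01636989,  0.02014956]), 'grip_force': 0.0, 'opening': 1.0012145682398699}
```

View pics/top0.png

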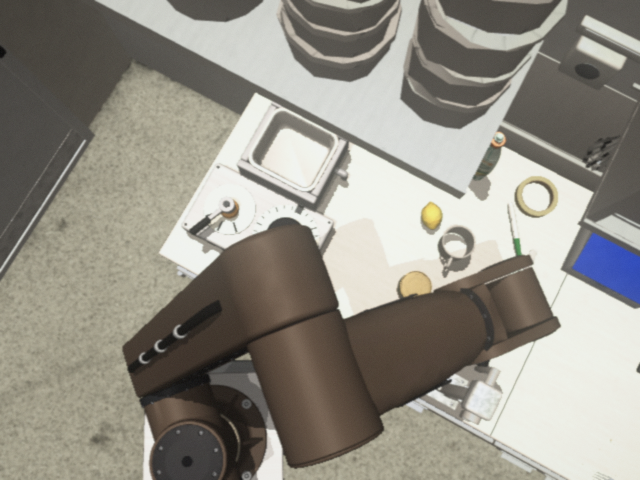

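View pics/scene0.png

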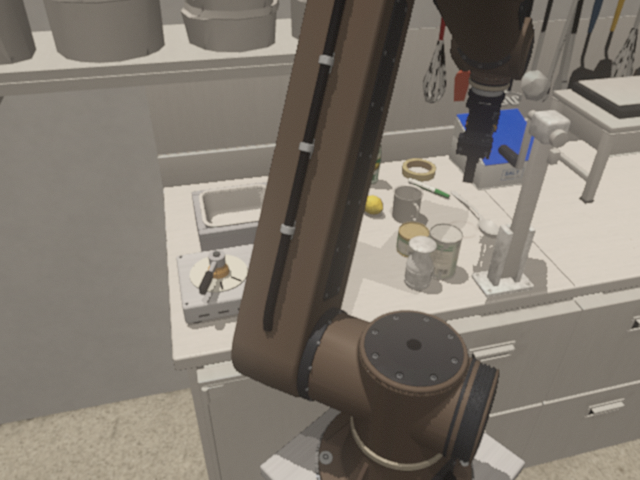

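The top view shows the warmer at left: valve stem near (228,205), lever grip ending near (193,233), and the dial to its right mostly hidden by the upper arm, around (290,220). The scene view shows the valve at (217,262) and the bystanders to the right, with the dial again hidden.

```bash
python3 - <<'E'
from h import *
z=np.load('pics/top0.npz');C=cloud('top',z['d']);p=z['p'].astype(int)
v,u=np.mgrid[:480,:640]; Z=C[...,2]
print('table z',np.median(Z[160:190,380:400]),'deck',Z[190,195],'plate',Z[195,245])
hsv=cv2.cvtColor(z['p'],cv2.COLOR_RGB2HSV)
roi=(u>160)&(u<340)&(v>90)&(v<290)
m=roi&(Z>80)&(Z<112)&(p.max(-1)<70)&(u<240)
P=C[m];print('grip',m.sum(),P.mean(0)); 
q=P[:,:2]; w,V=np.linalg.eigh(np.cov(q.T)); print('dir',V[:,1],np.degrees(np.arctan2(*V[::-1,1])), ((q-q.mean(0))@V[:,1]).min(),((q-q.mean(0))@V[:,1]).max())
# deck
for lo,hi in((45,66),(95,112)):
    m=(roi&(Z>lo)&(Z<hi)).astype(np.uint8); m=cv2.morphologyEx(m,cv2.MORPH_OPEN,np.ones((3,3)))
    n,l,s,c=cv2.connectedComponentsWithStats(m)
    k=1+s[1:,4].argmax(); Q=C[l==k][:,:2].astype(np.float32); r=cv2.minAreaRect(Q); print(lo,s[k],r,cv2.boxPoints(r).tolist())
for uv in((228,203),(228,207),(193,233),(290,220)): print(uv,C[uv[1],uv[0]])
for n,uv in(('tin',(415,285)),('cup',(457,240)),('lemon',(431,215))): print(n,C[uv[1],uv[0]])
b=cv2.resize(z['p'][80:300,150:350],None,fx=2.7,fy=2.7,interpolation=2); cv2.imwrite('pics/c0.png',b[...,::-1])
E
```

```text
table z 1.3429789159731627 deck -888.1213899616334 plate 66.01483708441424
grip 46 [476.83013038  14.04741973 104.24471969]
dir [-0.57480831  0.81828809] 125.08620940355524 -23.2510217926247 22.287750087643172
45 [ 181  163  152   86 5677] ((495.7657470703125, -111.77618408203125), (322.2538757324219, 181.38888549804688), 62.244606018066406) [[340.46978759765625, -212.12826538085938], [500.9887390136719, -296.6006774902344], [651.0617065429688, -11.424102783203125], [490.5427551269531, 73.04830932617188]]
95 [ 237  102  103   99 2250] ((654.3215942382812, -197.70025634765625), (205.64013671875, 178.31797790527344), 61.30646514892578) [[526.744873046875, -245.08663940429688], [683.1654052734375, -330.70147705078125], [781.8983154296875, -150.31387329101562], [625.477783203125, -64.69903564453125]]
(228, 203) [529.56864623 -51.35280733 114.39726272]
(228, 207) [522.37855413 -50.11773366 105.5867057 ]
(193, 233) [464.44098684  29.86990917 100.46659633]
(290, 220) [ 495.46030795 -190.29828709   76.09653892]
tin [ 338.54260645 -478.087755     57.81203182]
cup [ 452.55293234 -596.18425173    3.9168333 ]
lemon [ 506.41679966 -526.41463236   49.71484224]
```

View pics/c0.png

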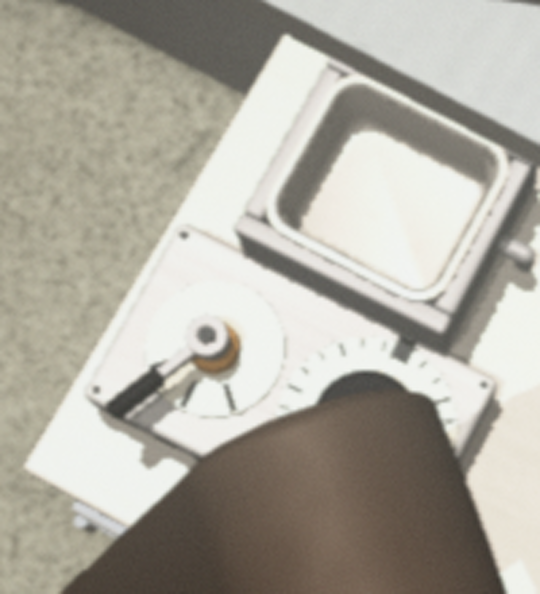

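```bash
python3 - <<'E'
from h import *
z=np.load('pics/top0.npz');C=cloud('top',z['d'])
for uv in((460,190),(380,140),(260,90),(200,60),(480,395)): print('shelf etc',uv,C[uv[1],uv[0]].round())
cr=lambda a,b:(150+a/2.7,80+b/2.7)
ux=np.array([np.cos(np.radians(-27.8)),np.sin(np.radians(-27.8))]);uy=np.array([-ux[1],ux[0]])
c=np.array([495.8,-111.8])
print('valve',c+75*uy,'plate seen',ray('top',*cr(216,348),59)[:2]); d=c-75*uy
print('dial',d); k=ray('top',*cr(403,350),70)[:2]; a=k-d; print('clip',k,np.hypot(*a),np.degrees(np.arctan2(a[1],a[0])))
# scale plate white rim left point etc
E
```

```text
shelf etc (460, 190) [ 456. -494.  463.]
shelf etc (380, 140) [ 555. -364.  444.]
shelf etc (260, 90) [ 650. -155.  448.]
shelf etc (200, 60) [713. -47. 439.]
shelf etc (480, 395) [ 114. -517.  417.]
valve [530.77899803 -45.45642686] plate seen [529.14293651 -48.13137531]
dial [ 460.82100197 -178.14357314]
clip [ 521.30902562 -212.17694343] 69.40512443529333 -29.364126223644817
```

steer_hand --offsets '[15, 10, -15, -0.12, 0, 45, 30, -25, -0.24, 0, 75, 50, -30, -0.36, 0, 105, 70, -30, -0.48, 0, 135, 90, -30, -0.6, 0]'

```text
t: 0.52
eef_pos: [428.2, -589.5, 244.9]
tcp_rot: [3.141, 0.0, 1.045]
ft_force: [-0.5, -0.8, -0.2]
opening: 0.706
grip_force: 0.0
```

The clip lies 69 mm off the dial's axis in the −29° direction, and the sizes agree with those given. My y shift had the wrong sign, so the tool now sits near the shelf's front edge; I'll back out first and then go across.

steer_hand --offsets '[0, -40, 0, 0, 0, 10, -80, 0, 0, 0, 30, -118, 0, 0, 0, 60, -145, 0, 0, 0, 98, -150, 0, 0, 0]'

```text
t: 0.93
eef_pos: [343.6, -427.0, 244.3]
tcp_rot: [-3.14, -0.0, 1.037]
ft_force: [1.3, 0.5, 0.5]
opening: 0.359
grip_force: 0.0
```

steer_hand --offsets '[40, -6, 0, 0, 0, 80, -12, 0, 0, 0, 120, -18, 0, 0, 0, 160, -24, 0, 0, 0, 200, -30, 0, 0, 0]'

```text
t: 1.35
eef_pos: [422.5, -239.5, 244.6]
tcp_rot: [-3.142, 0.0, 1.039]
ft_force: [1.3, 0.2, 0.2]
opening: 0.025
grip_force: 0.0
```

steer_hand --offsets '[40, -6, 0, 0, 0, 80, -12, 0, 0, 0, 120, -18, 0, 0, 0, 160, -24, 0, 0, 0, 200, -30, 0, 0, 0]'

```text
t: 1.77
eef_pos: [497.9, -51.7, 244.6]
tcp_rot: [-3.142, 0.0, 1.04]
ft_force: [0.3, -0.1, 0.1]
opening: 0.002
grip_force: 0.0
```

```bash
python3 - <<'E'
from h import *
shot('top','top1'); shot('scene','scene1')
a=cv2.imread('pics/top1.png')[100:300,150:400]; b=cv2.imread('pics/scene1.png')[120:360,150:550]
a=cv2.resize(a,(400,320)); b=cv2.resize(b,(400,240)); cv2.imwrite('pics/c1.png',np.hstack([cv2.copyMakeBorder(x,0,320-x.shape[0],0,0,0) for x in(a,b)]))
s=env.state();print(s['eef_pos'],s['tcp_rot'])
E
```

```text
[498.77476608 -49.27952182 244.43448471] [-3.14130803e+00 -6.26732120e-04  1.04493808e+00]
```

View pics/c1.png

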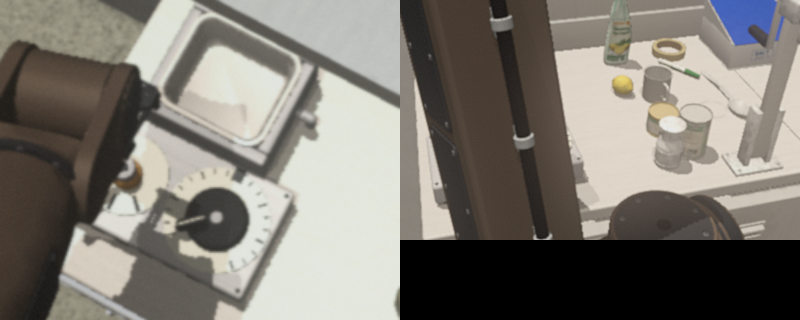

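The dial is visible now: knob at about (286,236) in the full top picture, with its fin to the left up to about (260,242). I'll measure it from depth.

```bash
python3 - <<'E'
from h import *
z=np.load('pics/top1.npz');C=cloud('top',z['d']);Z=C[...,2];p=z['p'].astype(int)
v,u=np.mgrid[:480,:640]; roi=(u>250)&(u<325)&(v>200)&(v<275)
m=roi&(Z>90)&(Z<115); P=C[m]; print('fin',m.sum(),P.mean(0)); q=P[:,:2]
w,V=np.linalg.eigh(np.cov(q.T));print(np.degrees(np.arctan2(V[1,1],V[0,1])),((q-q.mean(0))@V).min(0),((q-q.mean(0))@V).max(0))
m=roi&(Z>66)&(Z<86)&(p.max(-1)<75); c,r=cv2.minEnclosingCircle(C[m][:,:2].astype(np.float32)); print('knob',m.sum(),c,r,C[m].mean(0))
for k in np.where(np.ones(1)):
  pass
# clip: dark px beyond r 64
d=np.array([460.8,-178.1]); D=C[...,:2]-d; r=np.hypot(D[...,0],D[...,1]); a=np.degrees(np.arctan2(D[...,1],D[...,0]))
m=(r>64)&(r<86)&(p.max(-1)<110)&(Z>58)&(Z<85)&(abs(a+29)<25); print('clip',m.sum(),C[m].mean(0),a[m].mean(),r[m].min(),r[m].max())
b=cv2.resize(z['p'][190:290,240:340],(600,600),interpolation=2); cv2.imwrite('pics/c2.png',b[...,::-1])
E
```

```text
fin 151 [ 460.29199481 -157.17690682  101.77790368]
129.22911842281422 [ -13.67373842 -119.0992721 ] [13.09275329 38.15248982]
knob 1018 (476.6741027832031, -179.37936401367188) 65.89994812011719 [ 456.02096511 -180.04331185   75.6128545 ]
clip 46 [ 526.5577692  -212.40226062   65.58346505] -27.548993056159066 64.19783477985348 82.45932691101991
```

View pics/c2.png

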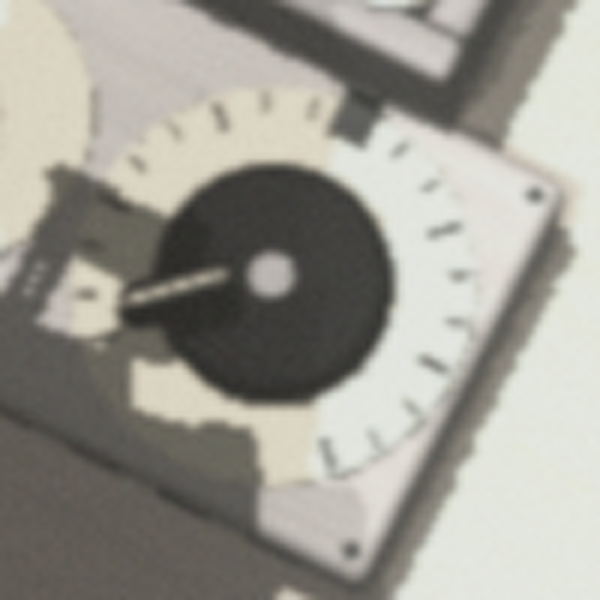

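The crop shows the knob's centre cap at (285.2,235.5) in full-picture pixels, the fin's white line from (278,235.3) to (261.3,240), and the clip at (299.2,209.7).

```bash
python3 - <<'E'
from h import *
f=lambda a,b,z:ray('top',240+a/6,190+b/6,z)[:2]
ang=lambda w:np.degrees(np.arctan2(w[1],w[0]))
k=f(274,285,75);print('knob outline centre',k,'cap',f(271,273,78))
a,b=f(228,272,105),f(128,300,105);print('fin',a,b,ang(b-a))
d=np.array([460.8,-178.1])
for c in(d,k): print(np.hypot(*(a-c)),np.hypot(*(b-c)),ang(b-c)); 
for zz in(59,70,76):
  e=f(357,120,zz);print('clip',zz,e,np.hypot(*(e-k)),ang(e-k),ang(e-d))
E
```

```text
knob outline centre [ 454.31290065 -179.60495238] cap [ 458.48779398 -178.64759107]
fin [ 453.98023478 -163.65848914] [ 444.00761716 -125.77186917] 104.74703425643479
15.970799400939228 54.95650460008919 107.79171928244831
15.949932797750652 54.81058032671267 100.8370413600958
clip 59 [ 523.02250038 -212.48132377] 76.16997368729307 -25.570319482917913 -28.92304346514051
clip 70 [ 520.403151   -212.72762948] 73.92586103512845 -26.618811745991486 -30.155293213091458
clip 76 [ 518.97441498 -212.86197804] 72.71273059794612 -27.21788622743934 -30.86032405731884
```

steer_hand --offsets '[35, -10, 0, -0.045, 0, 70, -22, 20, -0.045, 0, 87, -31, 60, -0.045, 0, 87, -31, 100, -0.045, 0, 87, -31, 130, -0.045, 0]'

```text
t: 2.28
eef_pos: [514.0, 37.8, 112.3]
tcp_rot: [-3.141, 0.001, 1.087]
ft_force: [0.6, -0.3, -0.8]
opening: 0.007
grip_force: 0.0
```

steer_hand --offsets '[0, 0, 20, 0, 0, 0, 0, 32, 0, 0, 0, 0, 32, 0, 0]'

```text
t: 2.53
eef_pos: [513.7, 36.6, 80.1]
tcp_rot: [-3.137, 0.002, 1.085]
ft_force: [-0.3, 1.4, 0.3]
opening: 0.004
grip_force: 0.0
```

steer_hand --offsets '[-10, -6, 0, 0, 0, -18, -10, 0, 0, 0, -26, -15, 0, 0, 0, -34, -19, 0, 0, 0, -40, -23, 0, 0, 0]'

```text
t: 2.95
eef_pos: [475.5, 11.5, 83.5]
tcp_rot: [3.14, -0.001, 1.084]
ft_force: [2.2, 0.9, -0.2]
opening: 0.004
grip_force: 0.9
```

steer_hand --offsets '[-3, 0, 0, 0, 0, -6, 0, 0, 0, 0, -6, 0, 0, 0, 0]'

```text
t: 3.2
eef_pos: [472.9, 6.6, 82.8]
tcp_rot: [-3.141, 0.0, 1.084]
ft_force: [0.3, 0.5, 0.4]
opening: 0.005
grip_force: 0.0
```

```bash
python3 - <<'E'
from h import *
p,d=shot('top','top2'); shot('scene','scene2')
a=p[130:290,150:350,::-1]; cv2.imwrite('pics/c3.png',cv2.resize(a,(750,600),interpolation=2))
E
```

```text
(no output)
```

View pics/c3.png

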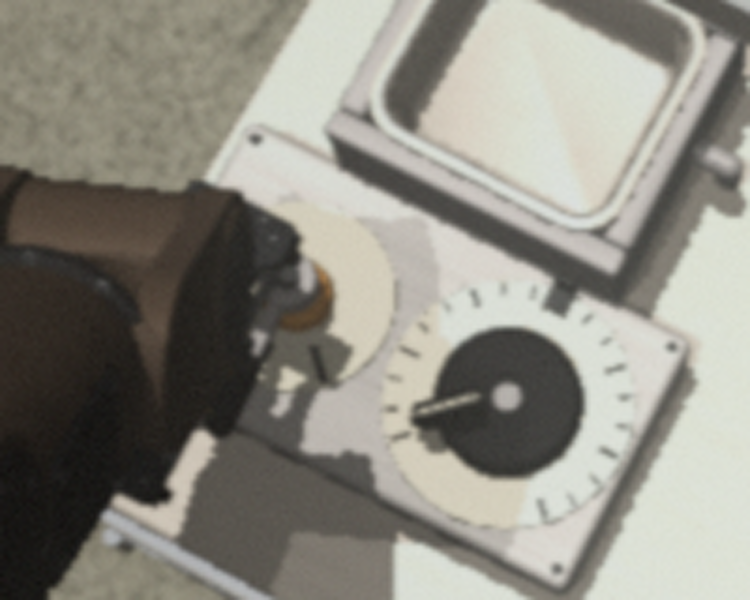

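The arm hides the valve here, but the dial is clear and its fin is unmoved. I'll lift, go to the start side of the fin, and check the valve from there.

steer_hand --offsets '[8, 0, 0, 0, 0, 10, 0, -35, 0, 0, 8, 0, -70, 0, 0, -30, 5, -75, 0, 0, -70, 10, -75, 0, 0]'

```text
t: 3.72
eef_pos: [450.8, -58.9, 159.7]
tcp_rot: [3.137, -0.001, 1.089]
ft_force: [1.3, -1.1, 0.2]
opening: 0.003
grip_force: 0.0
```

steer_hand --offsets '[-40, 4, 0, 0, 0, -80, 8, 0, 0, 0, -93, 9, 0, 0, 0, -93, 9, 0, 0, 0]'

```text
t: 4.05
eef_pos: [413.4, -147.9, 157.7]
tcp_rot: [3.141, 0.0, 1.082]
ft_force: [0.6, 0.2, 0.0]
opening: 0.006
grip_force: 0.0
```

```bash
python3 - <<'E'
from h import *
p,d=shot('top','top3'); q,e=shot('scene','scene3')
a=cv2.resize(p[130:290,150:350,::-1],(400,320)); b=cv2.resize(q[200:360,150:350,::-1],(400,320)); cv2.imwrite('pics/c4.png',np.hstack([a,b]))
E
```

```text
(no output)
```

View pics/c4.png

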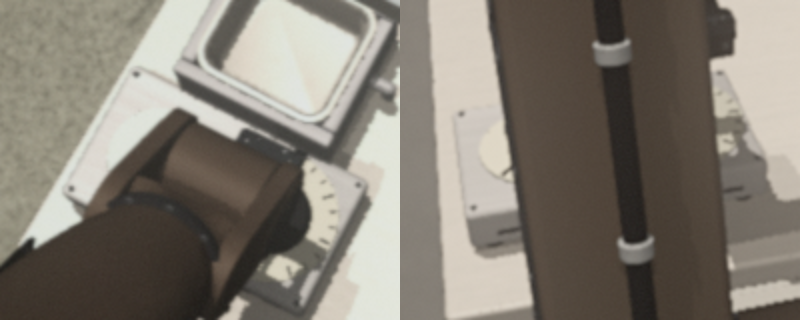

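The arm hides the valve from both cameras here. I'll swing right for a clear view and measure the lever numerically.

steer_hand --offsets '[-40, 0, -20, 0, 0, -80, 0, -40, 0, 0, -120, 0, -55, 0, 0, -160, 0, -55, 0, 0, -200, 0, -55, 0, 0]'

```text
t: 4.57
eef_pos: [322.5, -320.4, 213.8]
tcp_rot: [3.139, 0.001, 1.088]
ft_force: [1.9, 0.0, 0.3]
opening: 0.001
grip_force: 0.0
```

steer_hand --offsets '[-40, 0, 0, 0, 0, -80, 0, 0, 0, 0, -120, 0, 0, 0, 0, -140, 0, 0, 0, 0, -140, 0, 0, 0, 0]'

```text
t: 4.98
eef_pos: [256.5, -446.0, 212.2]
tcp_rot: [3.141, 0.001, 1.084]
ft_force: [1.0, 0.2, 0.6]
opening: 0.003
grip_force: 0.0
```

```bash
cat > val.py <<'E'
from h import *
import sys
p,d=shot('top',sys.argv[1]);C=cloud('top',d);Z=C[...,2];q=p.astype(int)
D=C[...,:2]-np.array([528.5,-46]);r=np.hypot(D[...,0],D[...,1]);a=np.degrees(np.arctan2(D[...,1],D[...,0]))%360
m=(r>48)&(r<112)&(Z>80)&(Z<112)&(a>90)&(a<215)&(q.max(-1)<90)
P=C[m];print('grip',m.sum(),P.mean(0).round(1) if len(P) else '')
if len(P):
  w=P[:,:2];e,V=np.linalg.eigh(np.cov(w.T));print('axis dir',np.degrees(np.arctan2(V[1,1],V[0,1]))%180,'angle about axis',a[m].mean(),'r',r[m].min(),r[m].max())
a=cv2.resize(p[130:290,150:350,::-1],(750,600),interpolation=2); cv2.imwrite('pics/c5.png',a)
E
python3 val.py top4
```

```text
grip 75 [468.9 -18.8 104.3]
axis dir 149.2036215180374 angle about axis 155.52867148235012 r 50.21179395509734 80.18295675069241
```

View pics/c5.png

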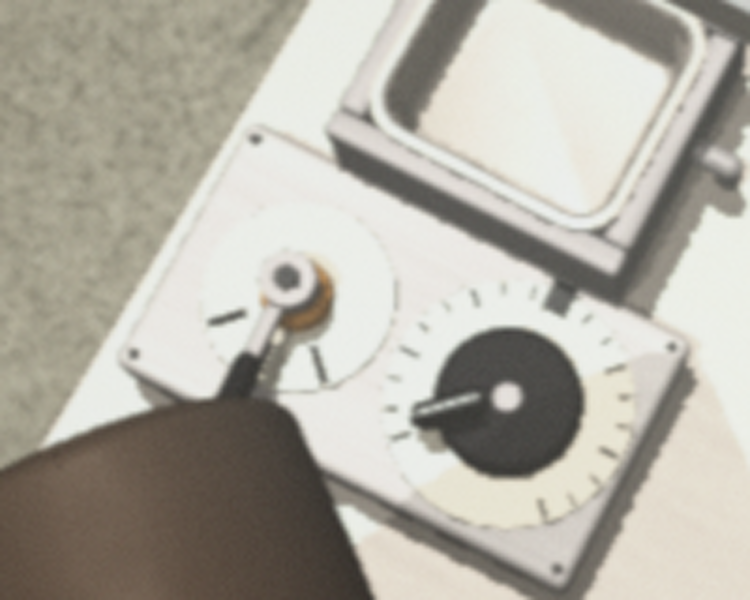

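The lever is now between the shut mark (227,319) and the open mark (318,365) in the crop: hub at (288,278), grip at (240,375), close to the middle.

```bash
python3 - <<'E'
from h import *
f=lambda a,b,z:ray('top',150+a/3.75,130+b/3.75,z)[:2]
ang=lambda w:np.degrees(np.arctan2(w[1],w[0]))%360
c=f(301,299,59);h=f(288,278,113);g=f(241,374,107);g2=f(262,330,104)
print('plate',c,'hub',h,'grip',g)
for x in(c,h,(528.5,-46)): print(ang(g-x),ang(g2-x))
s,o=f(227,319,59),f(318,365,59);print('marks',ang(s-c),ang(o-c),(ang(s-c)+ang(o-c))/2)
dc=f(509,403,59);print('dial plate ctr',dc,'cap',f(507,397,76)); a,b=f(480,396,105),f(417,413,105);print('fin',ang(b-a),ang(b-dc))
for z in(59,76): e=f(563,299,z);print('clip',ang(e-dc),np.hypot(*(e-dc)))
E
```

```text
plate [527.07754461 -48.76764285] hub [527.32217882 -48.43548256] grip [469.6506146  -19.44369122]
152.94974973534676 149.8121831267084
153.31108889556444 150.49437148240023
155.71229997802223 154.9984293994779
marks 104.44900575155725 194.15308992430337 149.3010478379303
dial plate ctr [ 457.44140594 -179.01617653] cap [ 458.00716993 -178.61891069]
fin 104.19207887928607 104.3861425914278
clip 332.14973258828525 74.87094931013756
clip 330.37433765241565 71.48853446799968
```

Valve at about 151–152° against a target of about 151°, well inside tolerance. Dial: axis (457.7,−178.9), fin at 104.3°, clip at about −28°. Going back to push the fin.

steer_hand --offsets '[40, 0, 0, 0, 0, 80, 0, 0, 0, 0, 120, 0, 0, 0, 0, 160, 0, 0, 0, 0, 200, 0, 0, 0, 0]'

```text
t: 5.45
eef_pos: [351.2, -263.1, 212.7]
tcp_rot: [-3.141, -0.0, 1.087]
ft_force: [1.8, -0.5, 0.0]
opening: 0.001
grip_force: 0.0
```

steer_hand --offsets '[40, 0, 0, 0, 0, 80, 0, 10, 0, 0, 120, 0, 30, 0, 0, 135, 0, 60, 0, 0, 135, 0, 90, 0, 0]'

```text
t: 5.87
eef_pos: [414.7, -142.5, 122.3]
tcp_rot: [3.139, -0.0, 1.091]
ft_force: [-0.2, -0.7, -1.0]
opening: 0.005
grip_force: 0.0
```

steer_hand --offsets '[0, 0, 20, 0, 0, 0, 0, 40, 0, 0, 0, 0, 40, 0, 0]'

```text
t: 6.12
eef_pos: [412.1, -144.6, 80.1]
tcp_rot: [-3.136, -0.0, 1.088]
ft_force: [0.1, 0.0, -0.8]
opening: 0.01
grip_force: 0.0
```

```bash
python3 - <<'E'
from h import *
s=env.state();t=s['eef_pos'][:2]-[457.7,-178.9];y=s['tcp_rot'][2];print(s['eef_pos'],t@[np.cos(y),np.sin(y)],t@[np.sin(y),-np.cos(y)])
E
```

```text
[ 412.14062995 -144.58936346   80.08594348] 9.215419731410892 -56.284562879772054
```

steer_hand --offsets '[8, 13, -2, 0, 0, 15, 17, -2, 0, 0, 21, 21, -2, 0, 0, 26, 26, -2, 0, 0, 31, 33, -2, 0, 0]'

```text
t: 6.53
eef_pos: [457.0, -134.5, 85.2]
tcp_rot: [3.142, 0.0, 1.086]
ft_force: [-2.1, -1.3, 0.9]
opening: 0.007
grip_force: 1.0
```

steer_hand --offsets '[3, 7, 0, 0, 0, 6, 15, 0, 0, 0, 7, 23, 0, 0, 0, 6, 31, 0, 0, 0, 3, 39, 0, 0, 0]'

```text
t: 6.95
eef_pos: [493.3, -151.2, 84.5]
tcp_rot: [-3.141, -0.0, 1.085]
ft_force: [-3.1, 2.6, 0.4]
opening: 0.006
grip_force: 1.3
```

steer_hand --offsets '[-3, 8, 0, 0, 0, -6, 13, 0, 0, 0, -10, 17, 0, 0, 0, -10, 17, 0, 0, 0]'

```text
t: 7.28
eef_pos: [503.6, -169.0, 84.6]
tcp_rot: [3.14, 0.0, 1.084]
ft_force: [-0.6, -0.1, 0.2]
opening: 0.007
grip_force: 0.0
```

```bash
cat > dial.py <<'E'
from h import *
import sys
s=env.state();t=s['eef_pos'][:2]-[457.7,-178.9];y=s['tcp_rot'][2];print(t@[np.cos(y),np.sin(y)],t@[np.sin(y),-np.cos(y)])
p,d=shot('top',sys.argv[1]);C=cloud('top',d);Z=C[...,2]
A=np.array([457.7,-178.9]);D=C[...,:2]-A;r=np.hypot(D[...,0],D[...,1]);a=np.degrees(np.arctan2(D[...,1],D[...,0]))
m=(r<62)&(Z>90)&(Z<112);P=C[m];print('fin px',m.sum(),P.mean(0).round(1),a[m&(r>35)].mean(),'whole img arm?',(Z[r<62]>115).mean())
cv2.imwrite('pics/%s_c.png'%sys.argv[1],cv2.resize(p[130:290,200:400,::-1],(750,600),interpolation=2))
E
python3 dial.py top5
```

```text
30.22447969814808 35.96744541618215
fin px 8 [ 475.3 -188.9   97. ] nan whole img arm? 0.6986516853932584dial.py:6: RuntimeWarning: Mean of empty slice.
  m=(r<62)&(Z>90)&(Z<112);P=C[m];print('fin px',m.sum(),P.mean(0).round(1),a[m&(r>35)].mean(),'whole img arm?',(Z[r<62]>115).mean())
  ret = ret.dtype.type(ret / rcount)
```

steer_hand --offsets '[8, 0, 0, 0, 0, 10, 0, -35, 0, 0, 20, 0, -70, 0, 0, 55, -10, -90, 0, 0, 95, -20, -90, 0, 0]'

```text
t: 7.75
eef_pos: [531.4, -74.5, 179.0]
tcp_rot: [3.134, -0.001, 1.082]
ft_force: [1.7, -0.4, 0.2]
opening: 0.002
grip_force: 0.0
```

steer_hand --offsets '[40, -15, 0, 0, 0, 80, -30, 0, 0, 0, 100, -40, 0, 0, 0, 100, -40, 0, 0, 0]'

```text
t: 8.08
eef_pos: [540.9, 37.4, 174.8]
tcp_rot: [3.141, -0.001, 1.089]
ft_force: [0.2, -0.2, -0.7]
opening: 0.002
grip_force: 0.0
```

```bash
python3 dial.py top6
```

```text
230.17842760998803 -26.507317650837688
fin px 119 [ 491.5 -188.3  103.6] -15.915978990982223 whole img arm? 0.00046446818392940084
```

View pics/top6_c.png

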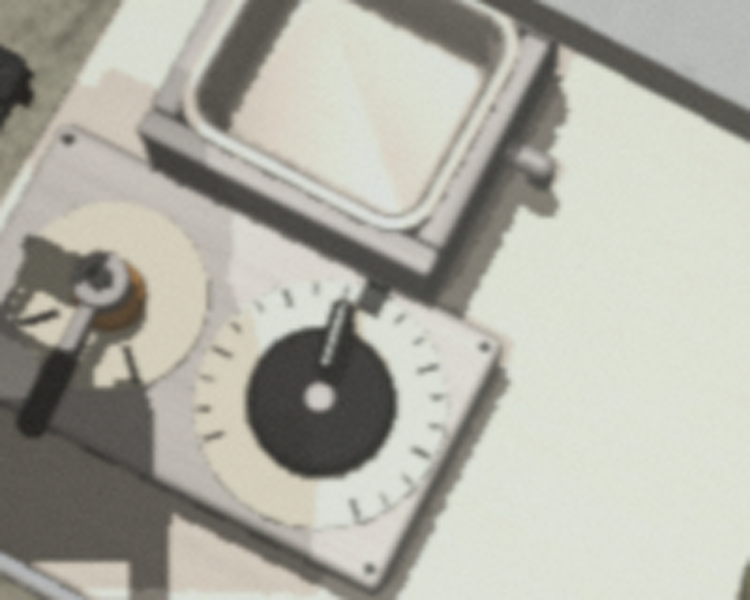

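Both are clear here: the dial's fin line runs from (326,362) to (343,305) in the crop, still short of the clip at (375,297). The valve lever runs from the hub (101,280) to its tip (33,428).

```bash
python3 - <<'E'
from h import *
f=lambda a,b,z:ray('top',200+a/3.75,130+b/3.75,z)[:2]
ang=lambda w:np.degrees(np.arctan2(w[1],w[0]))
h=f(101,278,113);t=f(34,425,107);print('valve',ang(t-h),np.hypot(*(t-h)))
dc=f(321,403,59);cap=f(319,397,76);a,b=f(326,362,105),f(343,305,105)
print(dc,cap,'fin',ang(b-a),ang(b-cap),np.hypot(*(b-cap)))
for z in(59,62,76): e=f(375,297,z);print('clip',ang(e-dc),ang(e-cap),np.hypot(*(e-cap)))
E
```

```text
valve 155.3411789114531 97.6999337339604
[ 457.44817057 -178.70311818] [ 458.01384037 -178.30955247] fin -17.066073295444408 -18.089684603048784 53.97092353233273
clip -27.406276248989627 -27.867734736739703 75.71130477002924
clip -27.701050129709177 -28.16747350476867 75.10729993181602
clip -29.141461621280577 -29.63205964565454 72.31707046776584
```

steer_hand --offsets '[-38, 14, 0, 0, 0, -76, 28, 0, 0, 0, -114, 42, 0, 0, 0, -152, 56, 0, 0, 0, -180, 66, 5, 0, 0]'

```text
t: 8.55
eef_pos: [514.8, -160.8, 170.4]
tcp_rot: [3.139, 0.0, 1.083]
ft_force: [0.4, 0.3, 0.4]
opening: 0.006
grip_force: 0.0
```

steer_hand --offsets '[-5, 0, 30, 0, 0, -5, 0, 60, 0, 0, -5, 0, 85, 0, 0, -5, 0, 85, 0, 0]'

```text
t: 8.88
eef_pos: [510.8, -162.0, 80.9]
tcp_rot: [-3.136, 0.001, 1.083]
ft_force: [-0.5, 1.8, 0.0]
opening: 0.004
grip_force: 0.0
```

```bash
python3 - <<'E'
from h import *
s=env.state();t=s['eef_pos'][:2]-[457.7,-178.9];y=s['tcp_rot'][2];print(s['eef_pos'],t@[np.cos(y),np.sin(y)],t@[np.sin(y),-np.cos(y)])
E
```

```text
[ 510.75829755 -161.96330678   80.93638376] 39.82428257701946 38.93662842565513
```

steer_hand --offsets '[-6, 0, -2, 0, 0, -11, 0, -2, 0, 0, -15, 0, -2, 0, 0, -18, 0, -2, 0, 0, -18, 0, -2, 0, 0]'

```text
t: 9.3
eef_pos: [504.7, -178.4, 87.8]
tcp_rot: [3.14, 0.0, 1.084]
ft_force: [-0.7, -0.4, -0.3]
opening: 0.007
grip_force: 0.0
```

```bash
python3 - <<'E'
from h import *
s=env.state();t=s['eef_pos'][:2]-[457.7,-178.9];y=s['tcp_rot'][2];print(s['eef_pos'],t@[np.cos(y),np.sin(y)],t@[np.sin(y),-np.cos(y)])
E
```

```text
[ 504.74925976 -178.37763763   87.79221362] 22.45688324310001 41.34723813287862
```

steer_hand --offsets '[8, 0, 0, 0, 0, 10, 0, -35, 0, 0, 20, 0, -70, 0, 0, 55, -10, -90, 0, 0, 95, -20, -90, 0, 0]'

```text
t: 9.72
eef_pos: [532.9, -84.3, 181.0]
tcp_rot: [3.135, -0.001, 1.082]
ft_force: [1.4, -0.1, 0.2]
opening: 0.003
grip_force: 0.0
```

steer_hand --offsets '[40, -15, 0, 0, 0, 80, -30, 0, 0, 0, 110, -40, 0, 0, 0, 110, -40, 0, 0, 0]'

```text
t: 10.05
eef_pos: [547.4, 37.2, 177.0]
tcp_rot: [3.141, -0.001, 1.089]
ft_force: [0.1, -0.6, -0.9]
opening: 0.005
grip_force: 0.0
```

```bash
python3 dial.py top7
```

```text
233.10516377526935 -20.56923431693863
fin px 127 [ 488.5 -194.   102.9] -26.505352953596898 whole img arm? 0.0
```

View pics/top7_c.png

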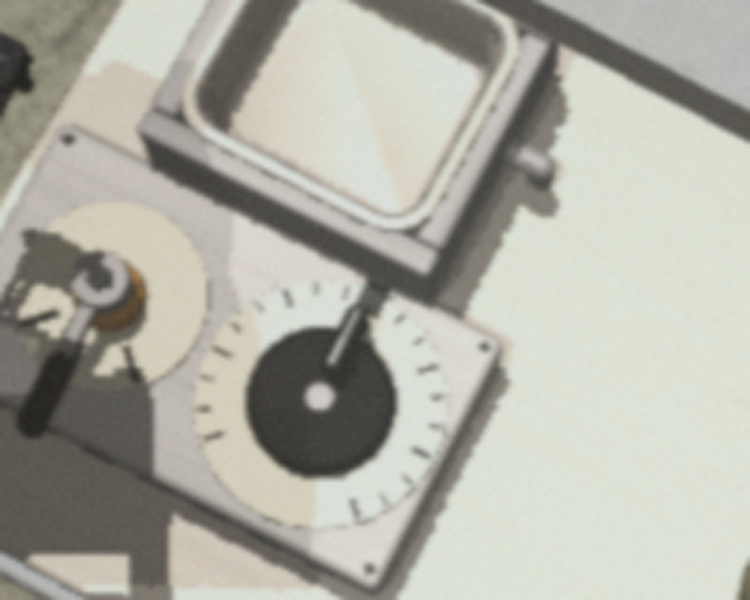

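The fin now points straight at the clip (line (333,362) to (357,313), clip at (375,297)): about −28.1° against −28.2°. The valve is unchanged and the tool touches nothing, so I'm handing in.

```bash
python3 -c "
from cell import env
print(env.job_done())"
```

```text
the job is handed in; nothing more can be done
None
```

The job is handed in, with no verdict shown: by camera the valve lever is within about 3.5° of half open (7.4° allowed), the dial's pointer stands at the clip to within about 2°, and the gripper stayed above the things round the warmer, though I did not measure their positions again at the end.

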